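Make up two repair kits from the bench stock

ROBOT

A 7-joint arm with a two-finger parallel gripper is mounted at the origin on a cart in front of the work surface, level with it; the furniture and walls round the work are solid. World frame = base frame: x ahead of the robot, y to its left, z up, the work surface at z = 0. Lengths are in m, angles in rad, forces in N, time in s.
With the tool pointing down it reaches from about 0.425 to 0.875 m from the base axis. Payload 4.7 kg.
Tool frame: the origin (TCP) lies on the mounting face of the last link; the fingertips stand 182 mm ahead of it and the grasp point (between the pads) lies 164 mm ahead of it; z points along the fingers, y is the line along which they close (so a half turn about z gives the same grasp; the last joint's range is limited). The gripper opens to 87 mm and grips with 3 to 60 N. Pads are 19 mm wide; open, the fingers measure 117 mm over their backs; the gripper's body (75 mm by 190 mm) begins 51 mm behind the grasp point.
Start: joints at [1.311, 0.321, -0.07, 1.45, 0.023, 1.371, -0.057], TCP at [0.176, -0.626, 0.405] pointing down, gripper open.
Joint ranges: [-2.86, 2.86], [-0.3, 2.09], [-1.38, 1.24], [0.06, 2.45], [-1.56, 4.7], [0.09, 2.05], [-2.69, 2.69]. Speed limits (rad/s): [2.57, 2.57, 3.14, 3.14, 3.14, 3.14, 3.14].

INTERFACE

Orientations are given as a unit quaternion [w, x, y, z].
In Python, from cell import readout, get_image, arm gives the robot as it stands. The module is installed in compiled form; this text tells all that it offers.
- The arm moves only by the tool arm_command, never from a script. Its argument "rows" is a list of rows, each a list of 3 entries, a list of its own where there are three numbers: the shift along the tool's x, y, z in mm, then the turn about the tool's z in rad, then the gripper command: -1 is fully open, 1 is shut, values between are in proportion. A call has 1 to 20 rows; each row shifts and turns the commanded pose from where the row before left it, along the tool's axes as they then stand; what a row does not reach is not made up. A row lasts 1/8 s, in which the tool goes at most 62.5 mm and 10.7 degrees, less where a joint would pass 70% of its speed; a pose out of reach is approached as far as the arm can. A call is refused whole if a number of a shift passes 62.5 or a number of a turn 0.188, either way. A call with a gripper value outside its range is refused whole. The fingers move at their own pace and stop on an object; "grip_force" is the grip in N (left out, the last holds). Time passes only in rows, so rows that do not move let the fingers close. It gives the time, the measured TCP pose, the force, the opening and the grip force at its end, in the units of the state.
- readout.observe(): the state, without advancing time (a new reading comes with each control period).
- get_image(name): name is "side" or "top"; returns a dict with "image" (400x640x3 uint8, red, green, blue), "z_map" (400x640 float32, m along the optical axis (not along the pixel's ray), 0 where there is no reading), "fov_y" (degrees; the focal length in pixels is half the picture's height over the tangent of half this angle, whatever the lens; pixels are square), "cx", "cy" (the principal point, pixels), "view" (4x4, takes a point from world to camera coordinates). Camera axes: x right, y up, looking along -z (the intrinsics and any distortion apply to the point x, -y, -z); pixel columns grow to the right and rows downward; lengths in m; the calibration is good to about 2 mm. A picture is of the moment at which its call begins.
- arm.hand_in(): hands the job in; it is judged then, once.
The state is a dict: "t": time; "joints": joint angles; "qvel": joint speeds; "joint_torque": joint torques, N m; "ee_pos": TCP position; "ee_rot": TCP orientation; "wrist_force": force on the tool from outside, world axes, zero at the start; "moment": the same for the moment, N m; "opening": opening from 0.0 (shut) to 1.0 (fully open); "gripper_force": force on a finger pad.
Only numpy, scipy, OpenCV 4.12 (cv2) and the standard library are available. Lean on these libraries where they do the work, as an engineer would, in place of code of your own. Each camera call takes 0.05 s, during which the arm holds its last target. There are 200 camera calls.

TASK

Make up the power-supply repair kit in the longer tray (two round pockets): solder reel flat in the big pocket, the open rosin tin squarely on top of the reel, and the largest of the three capacitors upright in the other pocket. Make up the preamplifier kit in the shorter tray: the middle-sized capacitor upright in its round pocket and the block battery upright in the rectangular one. Never let the open tin tip over, and leave the smallest capacitor where it stands.

Things in the scene. Friction and masses are not known exactly. Their poses are not given: they have to be found in the camera images.
- supply_tray: Power-supply kit tray, fixed: aluminium, dark insert, 108 (x) by 168 (y) by 21 mm high. Origin: centre of its underside, z up. Two round pockets, 13 mm deep, mouths bevelled 2 mm, insert top at z = 19, flat floors at z = 6 mm: the big one, 74 mm across, at x = 0, y = +38 mm, for the reel; the other, 44 mm across, at x = 0, y = -46 mm, for the largest capacitor.
- preamp_tray: Preamplifier kit tray, fixed: aluminium, dark insert, 108 (x) by 128 (y) by 21 mm high. Origin: centre of its underside, z up. Two pockets, 13 mm deep, mouths bevelled 2 mm, insert top at z = 19, flat floors at z = 6 mm: a round one, 37 mm across, at x = 0, y = +30 mm, for the middle-sized capacitor; a rectangular one, 30 (x) by 38 mm (y), at x = 0, y = -27 mm, for the battery.
- reel: Reel of solder wire standing on its flat side: black flanges 60 mm across, 2 mm thick, winding 46 mm across, total height 42 mm, about 0.22 kg. Origin: centre of its underside; z is its axis, up. Grip it across the upper flange (or both flanges).
- rosin_tin: Shallow open round tin, pale outside and amber inside, 60 mm across, 18 mm high, about 0.06 kg. Origin: centre of its underside, z up. Grip it across the outside.
- large_cap: Largest of the three capacitors: upright blue can with a pale stripe, 32 mm across, 50 mm high. Origin: centre of its underside; z is its axis, up.
- medium_cap: Middle-sized capacitor: upright black can with a pale stripe, 25 mm across, 42 mm high. Origin: centre of its underside; z is its axis, up.
- small_cap: Smallest capacitor: upright blue can with a pale stripe, 18 mm across, 30 mm high. Belongs to neither kit; stays where it stands. Origin: centre of its underside.
- battery: Block battery standing upright, dark with a pale band and two metal studs on top: 18 mm (x) by 26 mm (y) by 48 mm high (46 mm to the flat top). Origin: centre of its underside; z up. Grip it across x (18 mm).
Not all that is in view belongs to the job. What is shaped like the battery but orange is not meant.

How it is judged:
At the end, for the whole second after the job is handed in: Reel, two larger capacitors and battery each on the floor of their own pocket (10 mm from its centre in tray x and y, base 3 to 10 mm up, 0.1 rad from upright); tin level on the reel, centres within 12 mm; small capacitor within 30 mm of its start; all at rest (under 20 mm/s) (x of reel in the frame of supply_tray between -0.01 and 0.01 m and y of reel in the frame of supply_tray between 0.028 and 0.048 m and z of reel in the frame of supply_tray between 0.003 and 0.01 m and angle between each of reel, large_cap, medium_cap, battery, rosin_tin's own z axis and vertical below 0.1 rad and x of large_cap in the frame of supply_tray between -0.01 and 0.01 m and y of large_cap in the frame of supply_tray between -0.056 and -0.036 m and z of large_cap in the frame of supply_tray between 0.003 and 0.01 m and x of medium_cap in the frame of preamp_tray between -0.01 and 0.01 m and y of medium_cap in the frame of preamp_tray between 0.02 and 0.04 m and z of medium_cap in the frame of preamp_tray between 0.003 and 0.01 m and x of battery in the frame of preamp_tray between -0.01 and 0.01 m and y of battery in the frame of preamp_tray between -0.037 and -0.017 m and z of battery in the frame of preamp_tray between 0.003 and 0.01 m and horizontal distance between rosin_tin and reel below 0.012 m and z of rosin_tin in the frame of reel between 0.039 and 0.046 m and distance of small_cap from where it was at the start of the episode below 0.03 m and linear speed of each of reel, rosin_tin, large_cap, medium_cap, battery, small_cap below 0.02 m/s); the robot touches nothing.
It fails at once if the open rosin tin is tipped by more than 0.7 rad (angle between rosin_tin's own z axis and vertical above 0.7 rad).
It fails at once if the smallest capacitor is moved more than 30 mm (distance of small_cap from where it was at the start of the episode above 0.03 m).
It also fails if it takes over 120 s, if anything falls off the work surface, if the arm or the gripper's body presses on something with over 40 N, if the wrist force passes 120 N, or if a joint passes its speed limit or range.

## Working session

There is one attempt and no reset: what is moved stays moved. The work goes in short steps, Python scripts to look and compute and a tool call to move; the robot and the scene stay as the last step left them, time stands still between calls to the robot, and variables do not carry over. Pictures are saved under pics/ and viewed, at most 14 in all, crops included, and the job is handed in when it is done.

Besides the shell and the picture viewer there is one more tool, called after "Emit:" by a JSON object that holds its "fn" and its "kwargs", one argument or row to a line. arm_command: Moves the arm, as the interface text tells. Its arguments: {"type":"object","properties":{"rows":{"type":"array"},"grip_force":{"type":"number"}},"required":["rows"]}

```bash
mkdir -p pics; ls; python3 - <<'E'
from cell import readout,get_image
import cv2,numpy as np
s=readout.observe();print({k:np.round(v,3) for k,v in s.items()})
for n in("top","side"):
    d=get_image(n);print(n,d["fov_y"],d["cx"],d["cy"],[k for k in d]);print(np.round(d["view"],4).tolist())
    np.savez(f"{n}0.npz",**d)
    cv2.imwrite(f"pics/{n}0.png",d["image"][:,:,::-1])
E
```

```text
pics
{'t': np.float64(0.0), 'joints': array([ 1.311,  0.322, -0.07 ,  1.452,  0.023,  1.371, -0.057]), 'qvel': array([ 0.001,  0.   ,  0.001,  0.   ,  0.   ,  0.001, -0.001]), 'joint_torque': array([ 1.0000e-03, -4.9129e+01, -4.0400e-01, -3.1252e+01, -6.4000e-02,
        4.4000e-02,  0.0000e+00]), 'ee_pos': array([ 0.176, -0.626,  0.404]), 'ee_rot': array([-0.001,  0.991,  0.136, -0.   ]), 'wrist_force': array([0.131, 0.636, 0.186]), 'moment': array([ 0.05 ,  0.013, -0.026]), 'gripper_force': np.float64(0.0), 'opening': np.float64(1.0)}
top 45.57189412892271 311.762062533408 196.95919997163662 ['image', 'z_map', 'fov_y', 'cx', 'cy', 'view']
[[-0.0187, -0.9997, -0.0186, -0.0212], [0.9841, -0.0217, 0.1766, -0.5544], [-0.1769, -0.015, 0.9841, -0.7837], [0.0, 0.0, 0.0, 1.0]]
side 46.8665798919771 317.9122918652367 199.17891591223892 ['image', 'z_map', 'fov_y', 'cx', 'cy', 'view']
[[0.9981, 0.0598, -0.0176, -0.565], [-0.0174, 0.5383, 0.8426, -0.02], [0.0599, -0.8406, 0.5383, -0.9563], [0.0, 0.0, 0.0, 1.0]]
```

View pics/top0.png

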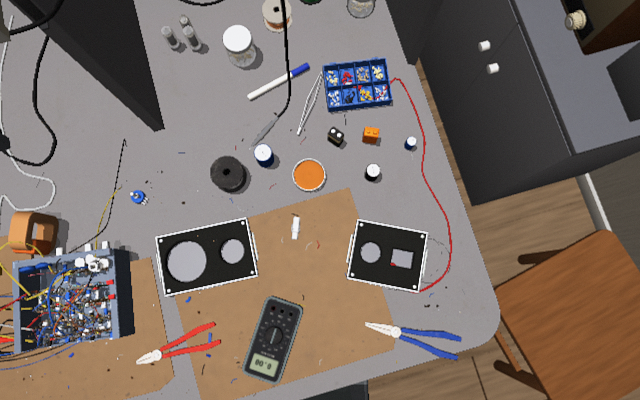

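View pics/side0.png

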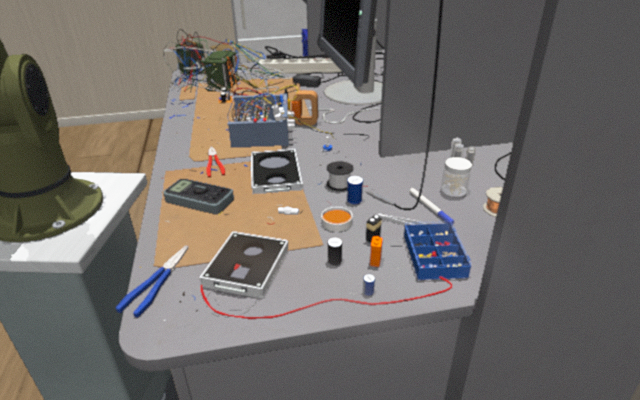

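Top picture: reel (228,174), large blue cap (264,155), tin (309,175), battery (336,136), orange decoy (371,134), medium cap (373,172), small cap (411,143), supply tray (206,257), preamp tray (387,256). Side picture: reel (340,175), large cap (355,190), tin (337,218), battery (374,228), decoy (376,250), medium (335,251), small (369,285). There is also a dark cable hanging near side (437,100) and top (288,60). I'll check it in depth.

```bash
cat > h.py <<'E'
import numpy as np,cv2
def load(n): return dict(np.load(n+".npz"))
def foc(d): return d["image"].shape[0]/2/np.tan(np.radians(float(d["fov_y"]))/2)
def ray(d,uv):
    uv=np.atleast_2d(uv).astype(float);f=foc(d)
    r=np.c_[(uv[:,0]-d["cx"])/f,-(uv[:,1]-d["cy"])/f,-np.ones(len(uv))]
    V=d["view"];R=V[:3,:3];c=-R.T@V[:3,3]
    return c,r@R
def plane(d,uv,z):
    c,r=ray(d,uv);return c+r*((z-c[2])/r[:,2])[:,None]
def depthpts(d,uv=None):
    if uv is None:
        v,u=np.mgrid[:400,:640];uv=np.c_[u.ravel(),v.ravel()]
    uv=np.atleast_2d(uv);c,r=ray(d,uv);z=d["z_map"][uv[:,1].astype(int),uv[:,0].astype(int)]
    return c+r*z[:,None]
def proj(d,p):
    q=np.atleast_2d(p)@d["view"][:3,:3].T+d["view"][:3,3];f=foc(d)
    return np.c_[d["cx"]+f*q[:,0]/-q[:,2],d["cy"]-f*q[:,1]/-q[:,2]]
def tri(a,ua,b,ub):
    c1,r1=ray(a,ua);c2,r2=ray(b,ub);r1=r1[0]/np.linalg.norm(r1);r2=r2[0]/np.linalg.norm(r2)
    s=np.linalg.lstsq(np.c_[r1,-r2],c2-c1,rcond=None)[0]
    p,q=c1+s[0]*r1,c2+s[1]*r2
    return (p+q)/2,np.linalg.norm(p-q)
E
python3 - <<'E'
from h import *
t=load("top0");s=load("side0")
T={"reel":(228,174),"lcap":(264,153),"tin":(309,175),"bat":(336,136),"decoy":(371,134),"mcap":(373,172),"scap":(411,143),"tableA":(330,220),"tableB":(200,330),"tableC":(470,310),"tableD":(200,120),"cable":(288,90),"cable2":(286,20),"cable3":(262,135),"jar":(238,45),"supL":(187,261),"supS":(232,251),"preR":(370,252),"preB":(402,258),"red":(393,263),"white":(295,227)}
S={"reel":(340,170),"lcap":(355,180),"tin":(337,218),"bat":(374,220),"mcap":(335,242),"scap":(369,280),"preR":(252,255),"supL":(277,176),"cable":(437,100),"cable2":(430,180),"cable3":(410,205),"table":(200,330),"edge":(300,210),"panel":(520,200)}
for d,D in((t,T),(s,S)):
    p=depthpts(d,list(D.values()))
    for k,q in zip(D,p):print(k,np.round(q,3))
    print()
P=depthpts(t).reshape(400,640,3)
for y in range(60,400,60):print([ (round(P[y,x,0],2),round(P[y,x,1],2),round(P[y,x,2],3)) for x in range(60,500,70)])
E
```

```text
reel [ 0.61   0.125 -0.001]
lcap [0.635 0.051 0.05 ]
tin [ 0.601 -0.028  0.015]
bat [ 0.665 -0.078  0.045]
decoy [ 0.667 -0.141  0.044]
mcap [ 0.598 -0.142  0.041]
scap [ 0.653 -0.215  0.031]
tableA [ 0.518 -0.064  0.006]
tableB [0.328 0.168 0.01 ]
tableC [ 0.354 -0.307  0.   ]
tableD [ 0.407 -0.045  0.869]
cable [0.758 0.008 0.038]
cable2 [ 0.764 -0.005  0.265]
cable3 [0.681 0.059 0.012]
jar [0.835 0.096 0.066]
supL [0.449 0.196 0.004]
supS [0.466 0.115 0.004]
preR [ 0.459 -0.135  0.004]
preB [ 0.447 -0.191  0.007]
red [ 0.438 -0.175  0.006]
white [ 0.506 -0.001  0.014]

reel [0.608 0.108 0.041]
lcap [0.639 0.053 0.049]
tin [ 0.605 -0.028  0.011]
bat [ 0.672 -0.08   0.044]
mcap [ 0.604 -0.142  0.041]
scap [ 0.659 -0.22   0.029]
preR [ 0.458 -0.137  0.004]
supL [0.465 0.14  0.006]
cable [0.828 0.281 0.134]
cable2 [ 0.808  0.144 -0.001]
cable3 [ 0.753  0.04  -0.001]
table [ 0.411 -0.303 -0.002]
edge [0.529 0.01  0.002]
panel [ 0.847 -0.24   0.193]

[(np.float64(0.85), np.float64(0.46), np.float64(-0.002)), (np.float64(0.78), np.float64(0.27), np.float64(0.12)), (np.float64(0.84), np.f
[... 1569 characters left out ...]
loat64(0.012)), (np.float64(0.38), np.float64(0.17), np.float64(0.004)), (np.float64(0.38), np.float64(0.04), np.float64(0.027)), (np.float64(0.38), np.float64(-0.08), np.float64(0.003)), (np.float64(0.37), np.float64(-0.2), np.float64(0.0)), (np.float64(0.37), np.float64(-0.33), np.float64(0.0))]
[(np.float64(0.28), np.float64(0.42), np.float64(0.002)), (np.float64(0.28), np.float64(0.29), np.float64(0.003)), (np.float64(0.28), np.float64(0.17), np.float64(0.002)), (np.float64(0.28), np.float64(0.04), np.float64(0.028)), (np.float64(0.27), np.float64(-0.08), np.float64(0.001)), (np.float64(0.27), np.float64(-0.2), np.float64(-0.0)), (np.float64(0.15), np.float64(-0.55), np.float64(-0.747))]
```

```bash
cat > m.py <<'E'
from h import *
import sys
t=load("top0");s=load("side0")
O={"reel":(.607,.122,.042,60),"lcap":(.637,.052,.050,32),"tin":(.603,-.028,.018,60),"bat":(.668,-.079,.046,0),"decoy":(.667,-.141,.046,0),"mcap":(.601,-.142,.042,25),"scap":(.656,-.218,.03,18)}
def blob(d,x,y,h,r=.05,lo=.006,hi=.006):
    P=depthpts(d).reshape(400,640,3)
    m=(np.hypot(P[...,0]-x,P[...,1]-y)<r)&(abs(P[...,2]-h)<hi)&(d["z_map"]>0)
    m=cv2.morphologyEx(m.astype(np.uint8),cv2.MORPH_CLOSE,np.ones((3,3)))
    c,_=cv2.findContours(m,cv2.RETR_EXTERNAL,cv2.CHAIN_APPROX_NONE)
    c=max(c,key=cv2.contourArea)
    mm=np.zeros((400,640),np.uint8);cv2.drawContours(mm,[c],-1,1,-1)
    hz=np.median(P[...,2][(mm>0)&(m>0)])
    return c[:,0,:],hz
if __name__=="__main__":
  for k,(x,y,h,D) in O.items():
    for n,d in(("top",t),("side",s)):
        try:
            c,hz=blob(d,x,y,h,.045 if D>40 else .022)
            q=plane(d,c,hz)[:,:2]
            (ce,rad)=cv2.minEnclosingCircle((q*1000).astype(np.float32))
            e=cv2.minAreaRect((q*1000).astype(np.float32))
            print(k,n,"z%.4f"%hz,"circ",np.round(ce,1),round(2*rad,1),"rect",np.round(e[0],1),np.round(e[1],1),round(e[2],1))
        except Exception as ex: print(k,n,ex)
  P=depthpts(t).reshape(400,640,3)
  m=(P[...,2]>.05)&(P[...,0]>.6)&(P[...,0]<.9)&(abs(P[...,1])<.25)&(t["z_map"]>0)
  print("tall near:",[tuple(np.round(p,3)) for p in P[m][::25]][:40])
  Q=depthpts(s).reshape(400,640,3)
  m=(Q[...,2]>.06)&(Q[...,0]>.5)&(Q[...,0]<.83)&(Q[...,1]<.25)&(Q[...,1]>-.3)&(s["z_map"]>0)
  print("side tall:",[tuple(np.round(p,3)) for p in Q[m][::60]][:30])
E
python3 m.py | sed 's/np.float64//g'
```

```text
reel top z0.0412 circ [605.5 120.3] 60.0 rect [605.9 120.3] [59.1 57.5] 0.4
reel side z0.0409 circ [605.7 118.3] 62.4 rect [605.5 116.3] [56.6 58.1] 1.5
lcap top z0.0487 circ [637.1  54.2] 32.8 rect [636.5  53.9] [30.4 31.5] 89.8
lcap side z0.0477 circ [637.8  50.5] 38.1 rect [638.3  49.8] [30.5 36.2] 0.4
tin top z0.0119 circ [604. -26.] 61.2 rect [603.9 -26.7] [59.6 59.5] 44.8
tin side z0.0131 circ [602.  -24.2] 66.4 rect [603.  -25.1] [58.5 64.4] 1.9
bat top z0.0452 circ [670.5 -77.3] 29.1 rect [670.  -76.7] [26. 18.] 53.7
bat side z0.0444 circ [668.6 -79.5] 32.0 rect [670.9 -81.5] [31.6 20. ] 52.3
decoy top z0.0453 circ [ 672.2 -140.9] 28.5 rect [ 672.  -140.9] [26.3 18.1] 77.8
decoy side z0.0443 circ [ 672.2 -144.8] 31.8 rect [ 672.5 -144.6] [31.  17.1] 80.0
mcap top z0.0407 circ [ 602.6 -141.1] 25.9 rect [ 601.8 -141.4] [24.1 24.4] 42.2
mcap side z0.0399 circ [ 602.7 -144.4] 30.7 rect [ 602.7 -144.4] [23.7 29.9] 2.1
scap top z0.0290 circ [ 657.3 -214.5] 19.3 rect [ 657.2 -214.2] [16.4 19. ] 86.7
scap side z0.0280 circ [ 658.6 -217.4] 22.0 rect [ 658.7 -217.5] [20.7 17.1] 88.7
ta
[... 1376 characters left out ...]
7), (-0.225), (0.41)), ((0.759), (-0.005), (0.359)), ((0.758), (-0.003), (0.352)), ((0.83), (-0.237), (0.401)), ((0.706), (0.248), (0.28)), ((0.702), (0.246), (0.272)), ((0.828), (-0.231), (0.387)), ((0.828), (-0.227), (0.382)), ((0.712), (0.248), (0.249)), ((0.761), (-0.007), (0.312)), ((0.827), (-0.228), (0.369)), ((0.826), (-0.226), (0.364)), ((0.761), (-0.004), (0.291)), ((0.764), (-0.006), (0.285)), ((0.828), (-0.227), (0.35)), ((0.828), (-0.23), (0.346)), ((0.829), (-0.234), (0.343)), ((0.705), (0.249), (0.167)), ((0.71), (0.247), (0.158)), ((0.763), (-0.002), (0.241)), ((0.828), (-0.223), (0.319)), ((0.829), (-0.236), (0.319)), ((0.829), (-0.232), (0.312)), ((0.702), (0.25), (0.107))]
```

```bash
python3 - <<'E'
import cv2,numpy as np
i=cv2.imread("pics/top0.png")
a=cv2.resize(i[120:200,200:430],None,fx=3.4,fy=3.4,interpolation=cv2.INTER_CUBIC)
b=cv2.resize(i[210:305,145:440],(a.shape[1],int(95*a.shape[1]/295)),interpolation=cv2.INTER_CUBIC)
cv2.imwrite("pics/crop1.png",np.vstack([a,b]))
print(a.shape,b.shape)
E
```

```text
(272, 782, 3) (251, 782, 3)
```

View pics/crop1.png

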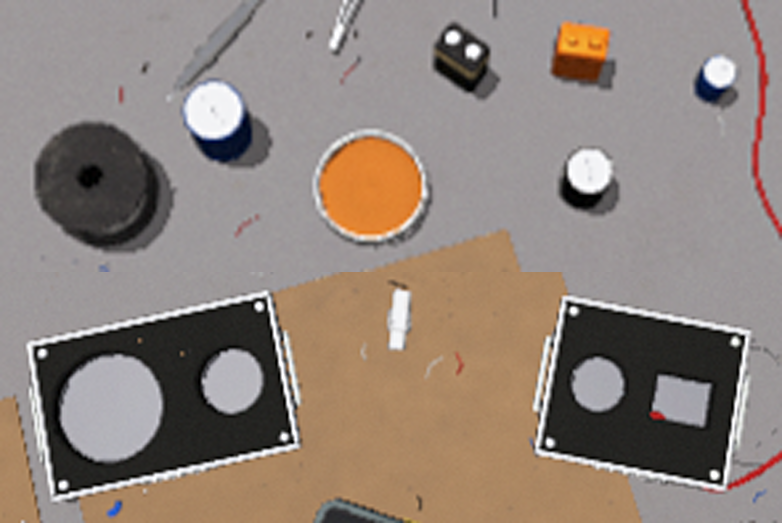

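Close crop confirms the choice: dark battery with two studs at crop (460,55), distinct from the orange decoy (580,50); caps large/medium/small at (215,120)/(588,175)/(717,78); tin (371,186), reel (92,182); trays clear, with a red scrap lying in the rectangular pocket (657,415). Now trays.

```bash
cat > tr.py <<'E'
from h import *
def tray(d,xy,zt=.019,L=.12):
    P=depthpts(d).reshape(400,640,3);g=cv2.cvtColor(d["image"],cv2.COLOR_RGB2GRAY)
    m=(np.hypot(P[...,0]-xy[0],P[...,1]-xy[1])<L)&(abs(P[...,2]-.014)<.014)&(g<70)
    c,_=cv2.findContours(m.astype(np.uint8),cv2.RETR_EXTERNAL,cv2.CHAIN_APPROX_NONE);c=max(c,key=cv2.contourArea)
    mm=np.zeros((400,640),np.uint8);cv2.drawContours(mm,[c],-1,1,-1)
    hz=np.median(P[...,2][(m)&(mm>0)]);
    q=plane(d,c[:,0],zt)[:,:2]*1000
    r=cv2.minAreaRect(q.astype(np.float32))
    h=((mm>0)&(g>110)).astype(np.uint8);hc,_=cv2.findContours(h,cv2.RETR_LIST,cv2.CHAIN_APPROX_NONE)
    holes=[]
    for k in hc:
        if cv2.contourArea(k)>150:
            k=plane(d,k[:,0],.010)[:,:2]*1000;b=cv2.minAreaRect(k.astype(np.float32));holes.append((np.round(b[0],1).tolist(),np.round(b[1],1).tolist(),round(b[2],1)))
    return r,hz,holes
if __name__=="__main__":
  for k,xy in(("sup",(.457,.16)),("pre",(.453,-.163))):
    for n in("top","side"):
        r,hz,h=tray(load(n+"0"),xy);print(k,n,"z%.4f"%hz,np.round(r[0],1),np.round(r[1],1),round(r[2],1));print("   ",h)
E
python3 tr.py
```

```text
sup top z0.0183 [456.5 158.7] [100.5 160.6] 11.2
    [([449.0, 195.6], [71.4, 66.8], 1.2), ([465.0, 112.3], [38.8, 42.4], 51.2)]
sup side z0.0174 [457.8 160.6] [ 96.  147.9] 11.1
    [([450.7, 197.3], [65.8, 45.1], 1.5)]
pre top z0.0186 [ 452.  -163.8] [120.5 100.4] 77.9
    [([446.4, -189.7], [35.4, 29.0], 77.4), ([458.4, -134.3], [32.2, 35.7], 87.9)]
pre side z0.0175 [ 460.6 -129.4] [47.2 95.7] 78.7
    []
```

```bash
cat > g.py <<'E'
# g.py x y z(TCP, mm) beta(deg, world direction of tool y): turn and shift (in tool axes after the turn)
import sys,numpy as np
from cell import readout
from scipy.spatial.transform import Rotation as Ro
s=readout.observe();w,a,b,c=s["ee_rot"];R=Ro.from_quat([a,b,c,w])
ty=R.as_matrix()[:,1];now=np.degrees(np.arctan2(ty[1],ty[0]))
print("t %.2f"%s["t"],"pos",np.round(s["ee_pos"]*1000,1),"beta %.1f"%now,"tilt %.2f"%np.degrees(np.arccos(-R.as_matrix()[2,2])),"F",np.round(s["wrist_force"],1),"open %.3f grip %.1f"%(s["opening"],s["gripper_force"]),"j",np.round(s["joints"],2))
if len(sys.argv)>1:
    x,y,z,be=map(float,sys.argv[1:5]);t=-np.radians((be-now+180)%360-180)
    R2=(R*Ro.from_euler("z",t)).as_matrix()
    print("turn %.3f"%t,"shift",np.round(R2.T@(np.array([x,y,z])-s["ee_pos"]*1000),1))
E
python3 g.py 606 119.5 300 11; python3 - <<'E'
from h import *
t=load("top0");P=depthpts(t).reshape(400,640,3)
for u,v in((330,108),(345,106),(360,105),(340,100),(250,146),(256,143),(262,135),(270,127),(305,120),(300,132)):print(u,v,np.round(P[v,u],3))
E
```

```text
t 0.10 pos [ 175.7 -625.6  403.8] beta -74.3 tilt 0.10 F [ 0.4 -0.1  0.1] open 1.000 grip 0.0 j [ 1.31  0.32 -0.07  1.45  0.02  1.37 -0.06]
turn -1.489 shift [649.1 564.6 104.7]
330 108 [ 0.73  -0.07   0.014]
345 106 [ 0.731 -0.098  0.019]
360 105 [ 0.734 -0.126  0.014]
340 100 [ 0.751 -0.09   0.001]
250 146 [ 0.664  0.084 -0.001]
256 143 [0.667 0.071 0.008]
262 135 [0.681 0.059 0.012]
270 127 [0.697 0.044 0.009]
305 120 [ 0.713 -0.022 -0.001]
300 132 [ 0.689 -0.012 -0.002]
```

Emit:
{"fn": "arm_command", "kwargs": {
  "rows": [
    [[0,0,0],-0.186,-1],
    [[0,0,0],-0.186,-1],
    [[0,0,0],-0.186,-1],
    [[0,0,0],-0.186,-1],
    [[0,0,0],-0.186,-1],
    [[0,0,0],-0.186,-1],
    [[0,0,0],-0.186,-1],
    [[0,0,0],-0.186,-1],
    [[36,31,0],0,-1],
    [[36,31,0],0,-1],
    [[36,31,0],0,-1],
    [[36,31,0],0,-1],
    [[36,31,0],0,-1],
    [[36,31,0],0,-1],
    [[36,31,0],0,-1],
    [[36,31,0],0,-1],
    [[36,31,0],0,-1],
    [[36,31,0],0,-1],
    [[36,31,0],0,-1],
    [[36,31,0],0,-1]
  ],
  "grip_force": 30
}}

```text
t: 2.6
ee_pos: [0.4593, -0.1296, 0.4046]
ee_rot: [0.0, 0.637, 0.771, -0.0]
wrist_force: [0.7, -0.6, -0.3]
opening: 0.998
gripper_force: 0.0
```

```bash
python3 g.py 606 119.5 300 11
```

```text
t 2.60 pos [ 459.3 -129.6  404.6] beta 10.9 tilt 0.04 F [ 0.7 -0.6 -0.3] open 0.998 grip 0.0 j [ 1.   -0.03 -0.76  1.84 -0.02  1.32  0.44]
turn -0.001 shift [216.5 191.6 104.4]
```

Emit:
{"fn": "arm_command", "kwargs": {
  "rows": [
    [[36,32,10],0,-1],
    [[36,32,20],0,-1],
    [[36,32,20],0,-1],
    [[36,32,20],0,-1],
    [[36,32,20],0,-1],
    [[36,32,14],0,-1],
    [[0,0,0],0,-1],
    [[0,0,0],0,-1]
  ]
}}

```text
t: 3.6
ee_pos: [0.6062, 0.1171, 0.3002]
ee_rot: [-0.0, 0.636, 0.771, -0.001]
wrist_force: [-0.1, 0.1, -0.0]
opening: 0.996
gripper_force: 0.0
```

```bash
python3 g.py 606 119.5 202 11; python3 - <<'E'
from cell import get_image
import cv2,numpy as np
d=get_image("side");np.savez("side1.npz",**d);cv2.imwrite("pics/side1.png",cv2.resize(d["image"][60:300,200:560,::-1],None,fx=2.2,fy=2.2))
E
```

```text
t 3.60 pos [606.2 117.1 300.2] beta 11.0 tilt 0.08 F [-0.1  0.1 -0. ] open 0.996 grip 0.0 j [ 0.46  0.47 -0.88  1.64  0.38  1.22 -0.31]
turn -0.001 shift [ 2.5  0.4 98.2]
```

View pics/side1.png

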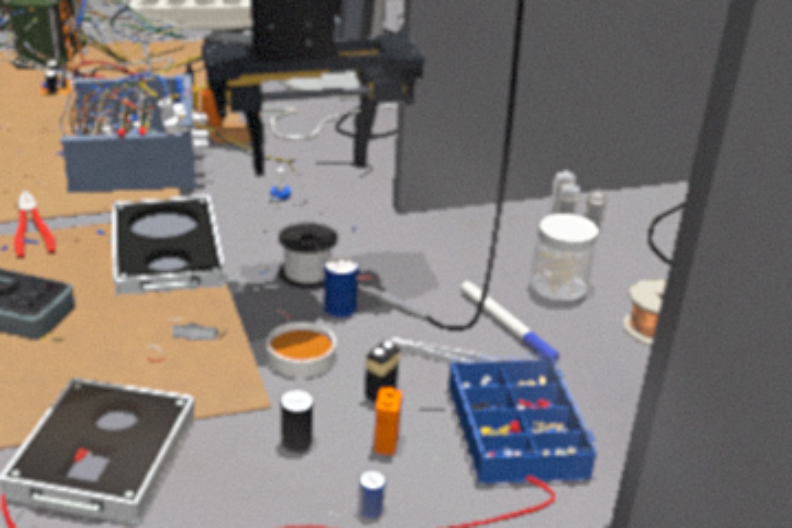

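The side crop shows the gripper centred above the reel (fingers at (260,165) and (362,160), reel at (307,250)), clear of the cable and the monitor. Descend and grip.

Emit:
{"fn": "arm_command", "kwargs": {
  "rows": [
    [[2,0,25],0,-1],
    [[0,0,30],0,-1],
    [[0,0,25],0,-1],
    [[0,0,12],0,-1],
    [[0,0,6],0,-1],
    [[0,0,0],0,-1],
    [[0,0,0],0,1],
    [[0,0,0],0,1],
    [[0,0,0],0,1],
    [[0,0,0],0,1],
    [[0,0,0],0,1],
    [[0,0,0],0,1],
    [[0,0,0],0,1],
    [[0,0,0],0,1]
  ],
  "grip_force": 30
}}

```text
t: 5.4
ee_pos: [0.606, 0.1195, 0.2029]
ee_rot: [0.0, 0.636, 0.771, -0.0]
wrist_force: [-1.5, -0.3, 3.4]
opening: 0.659
gripper_force: 30.4
```

```bash
python3 g.py 449 196 280 11
```

```text
t 5.40 pos [606.  119.5 202.9] beta 10.9 tilt 0.01 F [-1.5 -0.3  3.4] open 0.659 grip 30.4 j [ 0.41  0.57 -0.82  1.72  0.47  1.06 -0.38]
turn -0.001 shift [ 105.  -139.6  -77.1]
```

Emit:
{"fn": "arm_command", "kwargs": {
  "rows": [
    [[0,0,-8],0,1],
    [[0,0,-15],0,1],
    [[0,0,-25],0,1],
    [[0,0,-25],0,1],
    [[15,-20,-5],0,1],
    [[22,-30,0],0,1],
    [[22,-30,0],0,1],
    [[22,-30,0],0,1],
    [[16,-20,0],0,1],
    [[8,-10,0],0,1],
    [[0,0,0],0,1],
    [[0,0,0],0,1]
  ]
}}

```text
t: 6.9
ee_pos: [0.4497, 0.1953, 0.281]
ee_rot: [0.0, 0.637, 0.771, 0.0]
wrist_force: [0.7, -0.1, -2.0]
opening: 0.662
gripper_force: 30.2
```

```bash
python3 g.py 449 196 280 11; cat > look.py <<'E'
# look.py tag : save both views; optional crop for a picture
import sys,cv2,numpy as np
from cell import get_image
for n in("top","side"):
    d=get_image(n);np.savez(n+sys.argv[1]+".npz",**d)
E
python3 look.py 2; python3 - <<'E'
import numpy as np,cv2
a=np.load("top2.npz")["image"][140:310,130:330,::-1];b=np.load("side2.npz")["image"][70:240,200:400,::-1]
cv2.imwrite("pics/c2.png",cv2.resize(np.hstack([a,b]),None,fx=2,fy=2,interpolation=cv2.INTER_CUBIC))
E
```

```text
t 6.90 pos [449.7 195.3 281. ] beta 10.9 tilt 0.06 F [ 0.7 -0.1 -2. ] open 0.662 grip 30.2 j [ 0.5   0.2  -1.03  1.96  0.19  1.09 -0.43]
turn -0.002 shift [ 0.8 -0.6  1. ]
```

View pics/c2.png

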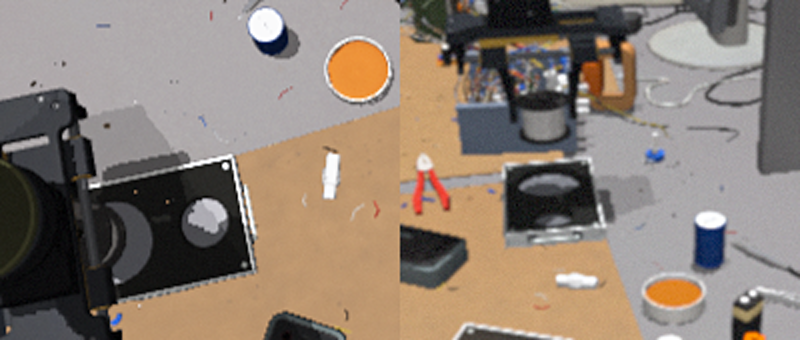

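The top half is blocked by the gripper. The side half shows the reel held level (crop (543,118)) above the big pocket. Check its centre by a circle fit to the depth points of the winding.

```bash
cat > cyl.py <<'E'
# cyl.py file x y r z0 z1 : fit centre of cylinder of radius r (mm) from the points between heights z0..z1
import sys
from h import *
from scipy.optimize import least_squares
def cyl(d,x,y,r,z0,z1):
    P=depthpts(d);P=P[d["z_map"].ravel()>0]*1000
    m=(np.hypot(P[:,0]-x,P[:,1]-y)<r+12)&(P[:,2]>z0)&(P[:,2]<z1);p=P[m]
    f=lambda c:np.hypot(p[:,0]-c[0],p[:,1]-c[1])-r
    s=least_squares(f,[x,y],loss="soft_l1",f_scale=1.);return s.x,len(p),np.sqrt(np.mean(f(s.x)**2))
if __name__=="__main__":
    a=list(map(float,sys.argv[2:]))
    print(cyl(load(sys.argv[1]),*a))
E
python3 cyl.py side2 449 196 23 84 98;python3 cyl.py side2 449 196 23 98 110; python3 cyl.py side0 606 120 23 5 20;python3 cyl.py side0 606 120 23 20 35; python3 g.py 449 196 210 11
```

```text
(array([449.9775328 , 196.45245995]), 115, np.float64(1.6862407245409106))
(array([450.05653817, 196.67383751]), 129, np.float64(4.306695813878152))
(array([605.8320845 , 120.41851115]), 105, np.float64(1.2777764262941242))
(array([605.46385077, 120.49112938]), 117, np.float64(1.9304337049985199))
t 7.00 pos [449.6 195.3 280.8] beta 10.9 tilt 0.03 F [-0.2  0.9 -2.2] open 0.662 grip 30.2 j [ 0.5   0.2  -1.03  1.96  0.19  1.09 -0.43]
turn -0.002 shift [ 0.7 -0.5 70.8]
```

Emit:
{"fn": "arm_command", "kwargs": {
  "rows": [
    [[0,0,25],0,1],
    [[0,0,25],0,1],
    [[0,0,12],0,1],
    [[0,0,5],0,1],
    [[0,0,3],0,1],
    [[0,0,0],0,1],
    [[0,0,0],0,1]
  ]
}}

```text
t: 7.88
ee_pos: [0.4489, 0.1961, 0.2113]
ee_rot: [0.0, 0.636, 0.771, 0.0]
wrist_force: [0.4, 0.3, -1.6]
opening: 0.659
gripper_force: 30.2
```

```bash
python3 g.py 449 196 209 11
```

```text
t 7.88 pos [448.9 196.1 211.3] beta 10.9 tilt 0.06 F [ 0.4  0.3 -1.6] open 0.659 grip 30.2 j [ 0.42  0.32 -0.97  2.02  0.32  0.96 -0.53]
turn -0.001 shift [-0.1  0.   2.3]
```

Emit:
{"fn": "arm_command", "kwargs": {
  "rows": [
    [[0,0,2],0,1],
    [[0,0,1],0,1],
    [[0,0,0],0,1],
    [[0,0,0],0,-0.8],
    [[0,0,0],0,-0.8],
    [[0,0,0],0,-0.8],
    [[0,0,-10],0,-0.8],
    [[0,0,-25],0,-0.8],
    [[0,0,-30],0,-0.8],
    [[0,0,-35],0,-0.8]
  ]
}}

```text
t: 9.12
ee_pos: [0.4484, 0.1961, 0.3089]
ee_rot: [-0.0, 0.636, 0.771, -0.0]
wrist_force: [0.5, 0.5, 0.1]
opening: 0.901
gripper_force: 0.0
```

```bash
python3 g.py 637 53 290 -5
```

```text
t 9.12 pos [448.4 196.1 308.9] beta 11.0 tilt 0.03 F [0.5 0.5 0.1] open 0.901 grip 0.0 j [ 0.53  0.15 -1.06  1.93  0.15  1.14 -0.39]
turn 0.279 shift [-126.1  200.3   18.8]
```

Emit:
{"fn": "arm_command", "kwargs": {
  "rows": [
    [[0,0,0],0.14,-0.3],
    [[0,0,0],0.139,-0.3],
    [[-18,28,0],0,-0.3],
    [[-24,38,0],0,-0.3],
    [[-28,45,0],0,-0.3],
    [[-24,38,0],0,-0.3],
    [[-20,30,0],0,-0.3],
    [[-12,21,0],0,-0.3],
    [[0,0,0],0,-0.3],
    [[0,0,0],0,-0.3]
  ]
}}

```text
t: 10.38
ee_pos: [0.6361, 0.0541, 0.308]
ee_rot: [-0.0, 0.737, 0.676, 0.0]
wrist_force: [0.2, 1.3, -0.4]
opening: 0.651
gripper_force: 0.0
```

```bash
for z in "5 25" "25 45"; do python3 cyl.py side0 637 53 16 $z; python3 cyl.py top0 637 53 16 $z;done; for z in "5 20" "20 38"; do python3 cyl.py side0 602 -142 12.5 $z;python3 cyl.py top0 602 -142 12.5 $z;done; python3 cyl.py side0 603 -26 30 2 15;python3 cyl.py top0 603 -26 30 12 24; python3 g.py 637 53 206 -5; python3 look.py 3;for z in "10 22" "22 38"; do python3 cyl.py side3 449 196 23 $z; done;  python3 -c "
from m import *
for n in('top3','side3'):
    d=load(n);c,h=blob(d,.449,.196,.048,.045);q=plane(d,c,h)[:,:2]*1000
    print(n,h,cv2.minEnclosingCircle(q.astype(np.float32)))
"
```

```text
(array([637.70172006,  54.5528925 ]), 122, np.float64(1.1471913368039013))
(array([638.03057386,  54.66269209]), 51, np.float64(0.7563610566004402))
(array([637.74411103,  54.70232454]), 129, np.float64(1.172792184349647))
(array([637.97312804,  54.56772411]), 52, np.float64(1.9191934836214797))
(array([ 602.55348892, -141.40806313]), 104, np.float64(0.8468790774755195))
(array([ 603.14112518, -141.74120961]), 26, np.float64(0.3412918810148267))
(array([ 602.9043025 , -141.43127761]), 125, np.float64(1.1290100617534748))
(array([ 603.16352332, -141.57629718]), 42, np.float64(1.92322996143414))
(array([602.68358018, -27.31244555]), 540, np.float64(10.768558841195322))
(array([603.17983832, -25.82896463]), 373, np.float64(10.515454832875374))
t 10.38 pos [636.1  54.1 308. ] beta -5.0 tilt 0.06 F [ 0.2  1.3 -0.4] open 0.651 grip 0.0 j [ 0.51  0.49 -0.84  1.58  0.38  1.25 -0.48]
turn 0.001 shift [ -1.    1.1 102. ]
(array([449.02987478, 197.30618988]), 92, np.float64(2.2121211711804984))
(array([449.11383596, 197.31715145]), 125, np.float64(1.6559810233711711))
top3 0.047217417437419806 ((449.4668884277344, 196.92547607421875), 29.97064781188965)
side3 0.04672142460665352 ((449.8811340332031, 194.90188598632812), 31.888458251953125)
```

Emit:
{"fn": "arm_command", "kwargs": {
  "rows": [
    [[0.6,1.7,25],0,-0.3],
    [[0,0,35],0,-0.3],
    [[0,0,25],0,-0.3],
    [[0,0,12],0,-0.3],
    [[0,0,5],0,-0.3],
    [[0,0,0],0,-0.3],
    [[0,0,0],0,1],
    [[0,0,0],0,1],
    [[0,0,0],0,1],
    [[0,0,0],0,1],
    [[0,0,0],0,1],
    [[0,0,0],0,1],
    [[0,0,0],0,1]
  ],
  "grip_force": 25
}}

```text
t: 12.1
ee_pos: [0.6387, 0.0533, 0.206]
ee_rot: [0.0, 0.738, 0.675, 0.0]
wrist_force: [-1.6, -0.2, 3.7]
opening: 0.356
gripper_force: 25.0
```

```bash
python3 g.py 465.4 113.6 290 11
```

```text
t 12.10 pos [638.7  53.3 206. ] beta -5.0 tilt 0.02 F [-1.6 -0.2  3.7] open 0.356 grip 25.0 j [ 0.47  0.6  -0.78  1.66  0.47  1.09 -0.54]
turn -0.280 shift [  92.2 -158.6  -84.1]
```

Emit:
{"fn": "arm_command", "kwargs": {
  "rows": [
    [[0,0,-8],0,1],
    [[0,0,-20],0,1],
    [[0,0,-30],0,1],
    [[0,0,-26],-0.14,1],
    [[0,0,0],-0.14,1],
    [[12,-20,0],0,1],
    [[18,-31,0],0,1],
    [[22,-38,0],0,1],
    [[18,-31,0],0,1],
    [[14,-25,0],0,1],
    [[8,-13,0],0,1],
    [[0,0,0],0,1],
    [[0,0,0],0,1]
  ]
}}

```text
t: 13.72
ee_pos: [0.4667, 0.1133, 0.2905]
ee_rot: [0.001, 0.636, 0.772, 0.0]
wrist_force: [0.3, -0.0, -0.3]
opening: 0.361
gripper_force: 25.0
```

```bash
python3 g.py 465.4 113.6 212.5 11; python3 look.py 4; for z in "87 105" "105 120"; do python3 cyl.py side4 465 113 16 $z; done
```

```text
t 13.72 pos [466.7 113.3 290.5] beta 11.0 tilt 0.10 F [ 0.3 -0.  -0.3] open 0.361 grip 25.0 j [ 0.72  0.16 -1.07  1.97  0.15  1.1  -0.22]
turn -0.000 shift [ 0.6 -1.3 78. ]
(array([466.93680305, 114.61309728]), 117, np.float64(1.2873991602097978))
(array([466.9477303 , 114.01032745]), 144, np.float64(4.086984202267971))
```

Cap is held upright, at (467,114) for a target of (465.4,113.6). Lower with a 1.5 mm correction.

Emit:
{"fn": "arm_command", "kwargs": {
  "rows": [
    [[0,-1.5,25],0,1],
    [[0,0,28],0,1],
    [[0,0,14],0,1],
    [[0,0,7],0,1],
    [[0,0,3],0,1],
    [[0,0,1.5],0,1],
    [[0,0,0],0,1],
    [[0,0,0],0,1]
  ]
}}

```text
t: 14.82
ee_pos: [0.4648, 0.1133, 0.2119]
ee_rot: [0.001, 0.636, 0.772, 0.0]
wrist_force: [-1.4, 0.1, 4.3]
opening: 0.36
gripper_force: 25.0
```

```bash
python3 g.py 465.4 113.6 212.5 11
```

```text
t 14.82 pos [464.8 113.3 211.9] beta 11.0 tilt 0.08 F [-1.4  0.1  4.3] open 0.360 grip 25.0 j [ 0.63  0.3  -1.01  2.05  0.31  0.96 -0.35]
turn -0.000 shift [ 0.2  0.6 -0.6]
```

Emit:
{"fn": "arm_command", "kwargs": {
  "rows": [
    [[0,0,0],0,-0.3],
    [[0,0,0],0,-0.3],
    [[0,0,0],0,-0.3],
    [[0,0,-10],0,-0.3],
    [[0,0,-25],0,-0.3],
    [[0,0,-30],0,-1],
    [[0,0,-20],0,-1]
  ]
}}

```text
t: 15.7
ee_pos: [0.4647, 0.1136, 0.2981]
ee_rot: [0.001, 0.636, 0.772, 0.001]
wrist_force: [-0.2, 0.1, -0.3]
opening: 0.796
gripper_force: 0.0
```

```bash
python3 g.py 603.5 -26.5 290 0
```

```text
t 15.70 pos [464.7 113.6 298.1] beta 11.0 tilt 0.10 F [-0.2  0.1 -0.3] open 0.796 grip 0.0 j [ 0.75  0.14 -1.09  1.97  0.14  1.11 -0.21]
turn 0.192 shift [-140.1  138.7    8.3]
```

Emit:
{"fn": "arm_command", "kwargs": {
  "rows": [
    [[0,0,0],0.096,-1],
    [[0,0,0],0.096,-1],
    [[-20,20,0],0,-1],
    [[-30,30,0],0,-1],
    [[-32,31,3],0,-1],
    [[-30,30,5],0,-1],
    [[-18,18,0],0,-1],
    [[-10,10,0],0,-1],
    [[0,0,0],0,-1],
    [[0,0,0],0,-1]
  ]
}}

```text
t: 16.95
ee_pos: [0.6028, -0.0254, 0.2886]
ee_rot: [-0.0, 0.706, 0.708, 0.0]
wrist_force: [-0.5, 0.1, -0.1]
opening: 1.0
gripper_force: 0.0
```

```bash
python3 g.py 603.5 -26.5 186 0; python3 look.py 5; for z in "9 30" "30 52"; do python3 cyl.py side5 465 113 16 $z; done; python3 -c "
from m import *
for n in('top5','side5'):
    d=load(n)
    for x,y,h in((.449,.197,.048),(.465,.1136,.056)):
        c,hz=blob(d,x,y,h,.035);q=plane(d,c,hz)[:,:2]*1000
        print(n,hz,cv2.minEnclosingCircle(q.astype(np.float32)))
"
```

```text
t 16.95 pos [602.8 -25.4 288.6] beta 0.1 tilt 0.02 F [-0.5  0.1 -0.1] open 1.000 grip 0.0 j [ 0.71  0.45 -0.9   1.69  0.37  1.19 -0.27]
turn 0.002 shift [ -1.1   0.7 102.6]
(array([465.02463005, 114.26481523]), 193, np.float64(6.461727573345124))
(array([465.06109108, 114.81873416]), 130, np.float64(1.3705133673659073))
top5 0.047254584807496225 ((449.46502685546875, 196.91453552246094), 29.96932601928711)
top5 0.05469363928858689 ((465.3531799316406, 113.91287994384766), 16.1096134185791)
side5 0.04678160671678505 ((449.9028015136719, 194.78094482421875), 31.884418487548828)
side5 0.053929973138839515 ((465.17156982421875, 109.19439697265625), 19.75338363647461)
```

Emit:
{"fn": "arm_command", "kwargs": {
  "rows": [
    [[-1,0.7,25],0,-1],
    [[0,0,35],0,-1],
    [[0,0,24],0,-1],
    [[0,0,11],0,-1],
    [[0,0,5],0,-1],
    [[0,0,2],0,-1],
    [[0,0,0],0,-1]
  ],
  "grip_force": 12
}}

```text
t: 17.92
ee_pos: [0.6045, -0.0278, 0.187]
ee_rot: [0.001, 0.707, 0.707, 0.0]
wrist_force: [0.0, -0.6, -0.3]
opening: 1.002
gripper_force: 0.0
```

```bash
python3 g.py 603.5 -26.5 186 0
```

```text
t 17.93 pos [604.5 -27.8 187. ] beta -0.0 tilt 0.07 F [ 0.  -0.6 -0.3] open 1.002 grip 0.0 j [ 0.66  0.57 -0.82  1.76  0.48  1.03 -0.35]
turn -0.000 shift [ 1.3 -1.   1. ]
```

Emit:
{"fn": "arm_command", "kwargs": {
  "rows": [
    [[1,-1,1],0,-1],
    [[0,0,0],0,1],
    [[0,0,0],0,1],
    [[0,0,0],0,1],
    [[0,0,0],0,1],
    [[0,0,0],0,1],
    [[0,0,0],0,1],
    [[0,0,-4],0,1],
    [[0,0,-8],0,1],
    [[0,0,0],0,1]
  ],
  "grip_force": 12
}}

```text
t: 19.18
ee_pos: [0.6038, -0.0268, 0.1981]
ee_rot: [0.001, 0.707, 0.707, 0.001]
wrist_force: [-0.2, 0.5, -0.7]
opening: 0.68
gripper_force: 11.9
```

```bash
python3 g.py 449.3 197 300 11; python3 look.py 6; python3 - <<'E'
import numpy as np,cv2
b=np.load("side6.npz")["image"][120:260,250:450,::-1]
cv2.imwrite("pics/c6.png",cv2.resize(b,None,fx=3,fy=3,interpolation=cv2.INTER_CUBIC))
E
```

```text
t 19.18 pos [603.8 -26.8 198.1] beta -0.0 tilt 0.12 F [-0.2  0.5 -0.7] open 0.680 grip 11.9 j [ 0.66  0.55 -0.83  1.76  0.47  1.04 -0.34]
turn -0.192 shift [ 249.1 -108.7 -102.2]
```

View pics/c6.png

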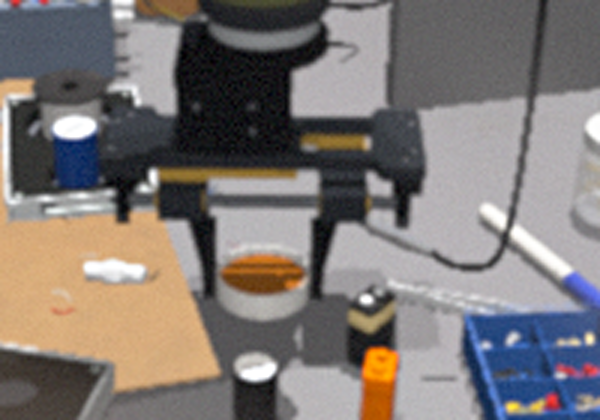

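The crop shows the tin lifted a little and level between the fingers (263,280). The reel and large capacitor stand in the supply tray behind it. Carry the tin gently.

Emit:
{"fn": "arm_command", "kwargs": {
  "rows": [
    [[0,0,-15],0,1],
    [[0,0,-25],0,1],
    [[0,0,-30],0,1],
    [[0,0,-22],0,1],
    [[0,0,-10],-0.096,1],
    [[0,0,0],-0.096,1],
    [[14,-6,0],0,1],
    [[25,-11,0],0,1],
    [[34,-15,0],0,1],
    [[36,-16,0],0,1],
    [[36,-16,0],0,1],
    [[36,-16,0],0,1],
    [[32,-13,0],0,1],
    [[22,-10,0],0,1],
    [[14,-6,0],0,1],
    [[0,0,0],0,1],
    [[0,0,0],0,1]
  ]
}}

```text
t: 21.4
ee_pos: [0.4494, 0.1958, 0.2991]
ee_rot: [0.0, 0.637, 0.771, -0.0]
wrist_force: [0.7, 0.2, 0.0]
opening: 0.677
gripper_force: 11.9
```

```bash
python3 g.py 449.3 197 235 11; python3 look.py 7; python3 - <<'E'
from h import *
d=load("side7");P=depthpts(d).reshape(400,640,3)*1000;i=d["image"].astype(int)
m=(np.hypot(P[...,0]-449,P[...,1]-197)<45)&(P[...,2]>100)&(P[...,2]<150)
am=m&(i[...,0]-i[...,2]>60);print("amber",am.sum(),P[am].mean(0),P[am].min(0),P[am].max(0))
pa=m&(i.min(2)>110);print("pale",pa.sum(),P[pa].min(0),P[pa].max(0))
E
python3 cyl.py side7 449 197 30 106 118
```

```text
t 21.40 pos [449.4 195.8 299.1] beta 10.9 tilt 0.02 F [0.7 0.2 0. ] open 0.677 grip 11.9 j [ 0.6   0.2  -1.14  1.94  0.2   1.13 -0.43]
turn -0.002 shift [ 1.2  0.2 64.1]
amber 101 [450.23648744 205.86077069 124.4885104 ] [426.71488121 188.54396482 122.68238405] [473.41085141 222.92891243 125.89587449]
pale 266 [421.59531252 163.47978193 111.98255384] [480.63921809 228.37371167 149.41240407]
(array([450.16728143, 196.47840696]), 66, np.float64(2.341473873782012))
```

Emit:
{"fn": "arm_command", "kwargs": {
  "rows": [
    [[0.5,0,12],0,1],
    [[0,0,20],0,1],
    [[0,0,15],0,1],
    [[0,0,8],0,1],
    [[0,0,4],0,1],
    [[0,0,2],0,1],
    [[0,0,1],0,1],
    [[0,0,0],0,1],
    [[0,0,0],0,1]
  ]
}}

```text
t: 22.62
ee_pos: [0.4487, 0.1973, 0.2374]
ee_rot: [0.0, 0.636, 0.772, 0.0]
wrist_force: [0.9, 0.8, -1.3]
opening: 0.68
gripper_force: 11.9
```

```bash
python3 g.py 449.3 197 234.5 11
```

```text
t 22.62 pos [448.7 197.3 237.4] beta 11.0 tilt 0.03 F [ 0.9  0.8 -1.3] open 0.680 grip 11.9 j [ 0.51  0.3  -1.08  2.    0.32  1.02 -0.53]
turn -0.000 shift [-0.4  0.6  2.9]
```

Emit:
{"fn": "arm_command", "kwargs": {
  "rows": [
    [[0,0,1.5],0,1],
    [[0,0,1],0,1],
    [[0,0,0.5],0,1],
    [[0,0,0],0,1],
    [[0,0,0],0,1]
  ]
}}

```text
t: 23.25
ee_pos: [0.4486, 0.1973, 0.2342]
ee_rot: [0.0, 0.636, 0.772, -0.0]
wrist_force: [0.4, 0.6, -0.9]
opening: 0.678
gripper_force: 11.9
```

```bash
python3 g.py 449.3 197 234.5 11
```

```text
t 23.25 pos [448.6 197.3 234.2] beta 11.0 tilt 0.00 F [ 0.4  0.6 -0.9] open 0.678 grip 11.9 j [ 0.5   0.31 -1.08  2.    0.32  1.01 -0.53]
turn 0.000 shift [-0.5  0.7 -0.3]
```

Emit:
{"fn": "arm_command", "kwargs": {
  "rows": [
    [[0,0,1],0,1],
    [[0,0,0],0,1],
    [[0,0,0],0,1]
  ]
}}

```text
t: 23.62
ee_pos: [0.4486, 0.1974, 0.2335]
ee_rot: [0.0, 0.636, 0.772, -0.0]
wrist_force: [-1.3, -0.3, 4.4]
opening: 0.677
gripper_force: 12.0
```

```bash
python3 g.py
```

```text
t 23.62 pos [448.6 197.4 233.5] beta 11.0 tilt 0.01 F [-1.3 -0.3  4.4] open 0.677 grip 12.0 j [ 0.5   0.31 -1.08  2.    0.32  1.01 -0.54]
```

Contact at 4.4 N: release and rise.

Emit:
{"fn": "arm_command", "kwargs": {
  "rows": [
    [[0,0,0],0,0.2],
    [[0,0,0],0,-0.8],
    [[0,0,0],0,-0.8],
    [[0,0,0],0,-0.8],
    [[0,0,-6],0,-0.8],
    [[0,0,-15],0,-0.8],
    [[0,0,-25],0,-0.8],
    [[0,0,-25],0,-0.8]
  ]
}}

```text
t: 24.62
ee_pos: [0.4486, 0.1976, 0.3059]
ee_rot: [0.0, 0.636, 0.772, 0.0]
wrist_force: [0.7, -0.5, 0.7]
opening: 0.896
gripper_force: 0.0
```

```bash
python3 g.py 602.9 -141.5 300 -12
```

```text
t 24.62 pos [448.6 197.6 305.9] beta 11.0 tilt 0.04 F [ 0.7 -0.5  0.7] open 0.896 grip 0.0 j [ 0.61  0.19 -1.15  1.93  0.19  1.14 -0.42]
turn 0.402 shift [-299.6  221.5    5.9]
```

Emit:
{"fn": "arm_command", "kwargs": {
  "rows": [
    [[0,0,0],0.134,-0.4],
    [[0,0,0],0.134,-0.4],
    [[0,0,0],0.134,-0.4],
    [[-20,15,0],0,-0.4],
    [[-36,26,0],0,-0.4],
    [[-42,31,0],0,-0.4],
    [[-42,31,2],0,-0.4],
    [[-42,31,2],0,-0.4],
    [[-42,31,2],0,-0.4],
    [[-36,27,0],0,-0.4],
    [[-26,19,0],0,-0.4],
    [[-14,11,0],0,-0.4],
    [[0,0,0],0,-0.4],
    [[0,0,0],0,-0.4]
  ]
}}

```text
t: 26.38
ee_pos: [0.6029, -0.1404, 0.2986]
ee_rot: [-0.0, 0.777, 0.63, 0.0]
wrist_force: [-0.0, 0.0, -0.3]
opening: 0.703
gripper_force: 0.0
```

```bash
python3 g.py 602.9 -141.5 204 -12; python3 look.py 8; python3 - <<'E'
import numpy as np,cv2
a=np.load("top8.npz")["image"][200:310,140:300,::-1];b=np.load("side8.npz")["image"][110:220,230:390,::-1]
cv2.imwrite("pics/c8.png",cv2.resize(np.hstack([a,b]),None,fx=2.5,fy=2.5,interpolation=cv2.INTER_CUBIC))
from m import *
for n in('top8','side8'):
    d=load(n)
    for x,y,h in((.449,.197,.062),(.465,.1136,.056)):
        c,hz=blob(d,x,y,h,.035);q=plane(d,c,hz)[:,:2]*1000
        print(n,hz,cv2.minEnclosingCircle(q.astype(np.float32)))
E
```

```text
t 26.38 pos [ 602.9 -140.4  298.6] beta -11.9 tilt 0.05 F [-0.   0.  -0.3] open 0.703 grip 0.0 j [ 0.84  0.45 -0.83  1.64  0.35  1.21 -0.28]
turn 0.002 shift [-1.2  0.2 94.6]
top8 0.0596296705186935 ((449.1398010253906, 197.881591796875), 31.274620056152344)
top8 0.05465873326383186 ((465.2599792480469, 113.96049499511719), 16.0949649810791)
side8 0.059925665801688566 ((442.39337158203125, 199.3708038330078), 37.33893966674805)
side8 0.05367332707278355 ((459.58404541015625, 108.54910278320312), 18.61839485168457)
```

View pics/c8.png

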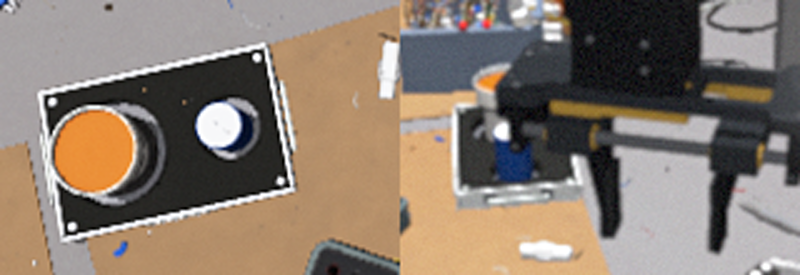

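The top half shows the tin squarely on the reel (95,150), measured within 1 mm of the reel's centre, and the large capacitor upright in its pocket (222,127). Next is the medium capacitor.

Emit:
{"fn": "arm_command", "kwargs": {
  "rows": [
    [[-1,0,25],0,-0.4],
    [[0,0,32],0,-0.4],
    [[0,0,22],0,-0.4],
    [[0,0,11],0,-0.4],
    [[0,0,5],0,-0.4],
    [[0,0,0],0,-0.4],
    [[0,0,0],0,1],
    [[0,0,0],0,1],
    [[0,0,0],0,1],
    [[0,0,0],0,1],
    [[0,0,0],0,1],
    [[0,0,0],0,1],
    [[0,0,0],0,1],
    [[0,0,0],0,1]
  ],
  "grip_force": 20
}}

```text
t: 28.22
ee_pos: [0.6029, -0.1434, 0.2033]
ee_rot: [0.0, 0.777, 0.629, -0.0]
wrist_force: [-0.2, 0.7, 1.4]
opening: 0.28
gripper_force: 20.0
```

```bash
python3 g.py 458.3 -134.5 280 -12
```

```text
t 28.23 pos [ 602.9 -143.4  203.3] beta -12.0 tilt 0.01 F [-0.2  0.7  1.4] open 0.280 grip 20.0 j [ 0.8   0.56 -0.77  1.71  0.44  1.05 -0.33]
turn -0.001 shift [ -21.4 -143.3  -76.7]
```

Emit:
{"fn": "arm_command", "kwargs": {
  "rows": [
    [[0,0,-8],0,1],
    [[0,0,-20],0,1],
    [[0,0,-30],0,1],
    [[0,0,-19],0,1],
    [[-3,-18,0],0,1],
    [[-5,-32,0],0,1],
    [[-5,-37,0],0,1],
    [[-4,-30,0],0,1],
    [[-3,-18,0],0,1],
    [[-1,-8,0],0,1],
    [[0,0,0],0,1],
    [[0,0,0],0,1]
  ]
}}

```text
t: 29.72
ee_pos: [0.4594, -0.1341, 0.2806]
ee_rot: [0.0, 0.777, 0.629, 0.0]
wrist_force: [1.2, 0.0, -1.1]
opening: 0.279
gripper_force: 20.0
```

```bash
python3 g.py 458.3 -134.5 210 -12; python3 look.py 9; for z in "78 92" "92 104"; do python3 cyl.py side9 458 -135 12.5 $z; done
```

```text
t 29.73 pos [ 459.4 -134.1  280.6] beta -12.0 tilt 0.06 F [ 1.2  0.  -1.1] open 0.279 grip 20.0 j [ 1.1   0.14 -0.92  1.99  0.12  1.07 -0.08]
turn -0.000 shift [-0.7 -1.1 70.6]
(array([ 460.2982943 , -132.13838496]), 97, np.float64(0.8256663802354879))
(array([ 460.3259824 , -133.07501015]), 121, np.float64(4.96264924855241))
```

Emit:
{"fn": "arm_command", "kwargs": {
  "rows": [
    [[-2.4,-1.5,20],0,1],
    [[0,0,25],0,1],
    [[0,0,14],0,1],
    [[0,0,7],0,1],
    [[0,0,3],0,1],
    [[0,0,2],0,1],
    [[0,0,0],0,1],
    [[0,0,0],0,1]
  ]
}}

```text
t: 30.82
ee_pos: [0.4569, -0.1362, 0.2096]
ee_rot: [0.0, 0.777, 0.629, 0.0]
wrist_force: [0.1, 0.2, -0.7]
opening: 0.278
gripper_force: 20.0
```

```bash
python3 g.py 458.3 -134.5 210 -12
```

```text
t 30.82 pos [ 456.9 -136.2  209.6] beta -12.0 tilt 0.05 F [ 0.1  0.2 -0.7] open 0.278 grip 20.0 j [ 1.05  0.26 -0.88  2.05  0.25  0.94 -0.17]
turn -0.001 shift [ 2.   1.  -0.4]
```

Emit:
{"fn": "arm_command", "kwargs": {
  "rows": [
    [[0,0,1],0,1],
    [[0,0,0.5],0,1],
    [[0,0,0],0,1],
    [[0,0,0],0,-0.3],
    [[0,0,0],0,-0.3],
    [[0,0,0],0,-0.3],
    [[0,0,-10],0,-0.3],
    [[0,0,-25],0,-0.3],
    [[0,0,-30],0,-0.3],
    [[0,0,-25],0,-0.3]
  ]
}}

```text
t: 32.08
ee_pos: [0.4569, -0.1359, 0.2994]
ee_rot: [0.001, 0.777, 0.629, 0.0]
wrist_force: [0.3, -0.2, 0.1]
opening: 0.65
gripper_force: 0.0
```

```bash
python3 g.py 670.3 -77.5 300 -36.5
```

```text
t 32.08 pos [ 456.9 -135.9  299.4] beta -12.0 tilt 0.07 F [ 0.3 -0.2  0.1] open 0.650 grip 0.0 j [ 1.13  0.1  -0.93  1.97  0.09  1.11 -0.04]
turn 0.427 shift [173.9 136.8  -0.4]
```

Emit:
{"fn": "arm_command", "kwargs": {
  "rows": [
    [[0,0,0],0.142,-0.1],
    [[0,0,0],0.142,-0.1],
    [[0,0,0],0.143,-0.1],
    [[18,14,0],0,-0.1],
    [[30,24,0],0,-0.1],
    [[38,30,0],0,-0.1],
    [[36,28,0],0,-0.1],
    [[28,22,0],0,-0.1],
    [[16,12,0],0,-0.1],
    [[8,7,0],0,-0.1],
    [[0,0,0],0,-0.1],
    [[0,0,0],0,-0.1]
  ]
}}

```text
t: 33.58
ee_pos: [0.6697, -0.0783, 0.2979]
ee_rot: [0.0, 0.893, 0.45, -0.0]
wrist_force: [-0.6, 0.1, 1.0]
opening: 0.551
gripper_force: 0.0
```

```bash
python3 g.py 670.3 -77.5 204 -36.5; python3 look.py 10; python3 - <<'E'
import numpy as np,cv2
from m import *
from cyl import cyl
for n in('top10','side10'):
    d=load(n)
    print(n,cyl(d,458,-135,12.5,24,42))
    for x,y,h in((.458,-.135,.048),(.670,-.078,.046)):
        try:
            c,hz=blob(d,x,y,h,.022);q=plane(d,c,hz)[:,:2]*1000
            print(n,hz,cv2.minAreaRect(q.astype(np.float32)))
        except Exception as e: print(n,e)
a=np.load("top10.npz")["image"][200:310,320:480,::-1];b=np.load("side10.npz")["image"][190:300,250:410,::-1]
cv2.imwrite("pics/c10.png",cv2.resize(np.hstack([a,b]),None,fx=2.5,fy=2.5,interpolation=cv2.INTER_CUBIC))
E
```

```text
t 33.58 pos [669.7 -78.3 297.9] beta -36.5 tilt 0.05 F [-0.6  0.1  1. ] open 0.551 grip 0.0 j [ 0.67  0.58 -0.83  1.49  0.43  1.27 -0.85]
turn -0.001 shift [ 1.1 -0.  93.9]
top10 (array([ 458.08064327, -134.86056085]), 15, np.float64(0.21185368749473446))
top10 0.04688653153760314 ((458.2471008300781, -134.42684936523438), (23.932720184326172, 23.227602005004883), 43.19085693359375)
top10 max() iterable argument is empty
side10 (array([ 457.98657801, -134.52084609]), 125, np.float64(0.9006206971565379))
side10 0.045869995459568685 ((458.7257385253906, -136.65048217773438), (24.887168884277344, 28.240243911743164), 2.1229653358459473)
side10 0.04442456027872732 ((670.9506225585938, -80.32099914550781), (29.709571838378906, 18.785585403442383), 53.10643768310547)
```

View pics/c10.png

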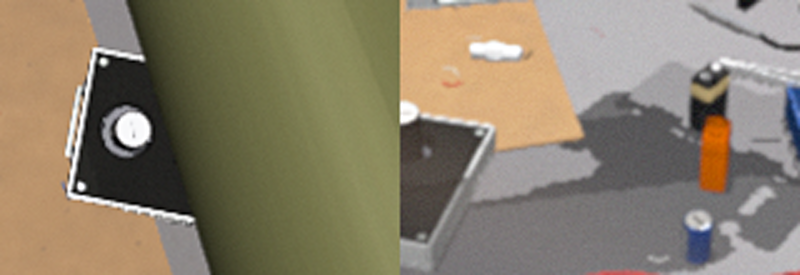

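The top half shows the medium capacitor upright in its round pocket (132,128), measured at its target. The side half shows the battery (710,90) and small capacitor (698,235) still standing. Descend on the battery.

Emit:
{"fn": "arm_command", "kwargs": {
  "rows": [
    [[1,0,25],0,-0.1],
    [[0,0,32],0,-0.1],
    [[0,0,22],0,-0.1],
    [[0,0,10],0,-0.1],
    [[0,0,4],0,-0.1],
    [[0,0,0],0,-0.1],
    [[0,0,0],0,1],
    [[0,0,0],0,1],
    [[0,0,0],0,1],
    [[0,0,0],0,1],
    [[0,0,0],0,1],
    [[0,0,0],0,1],
    [[0,0,0],0,1]
  ],
  "grip_force": 25
}}

```text
t: 35.3
ee_pos: [0.671, -0.0769, 0.2048]
ee_rot: [0.0, 0.893, 0.45, -0.0]
wrist_force: [0.7, -1.3, 1.4]
opening: 0.198
gripper_force: 25.0
```

```bash
python3 g.py 446.3 -190.2 300 -12
```

```text
t 35.30 pos [671.  -76.9 204.8] beta -36.5 tilt 0.01 F [ 0.7 -1.3  1.4] open 0.198 grip 25.0 j [ 0.64  0.67 -0.78  1.56  0.5   1.12 -0.89]
turn -0.427 shift [-157.5 -196.2  -95.2]
```

Emit:
{"fn": "arm_command", "kwargs": {
  "rows": [
    [[0,0,-8],0,1],
    [[0,0,-22],0,1],
    [[0,0,-35],0,1],
    [[0,0,-30],0,1],
    [[0,0,0],-0.142,1],
    [[0,0,0],-0.142,1],
    [[0,0,0],-0.143,1],
    [[-14,-18,0],0,1],
    [[-24,-29,0],0,1],
    [[-30,-37,0],0,1],
    [[-30,-37,0],0,1],
    [[-26,-33,0],0,1],
    [[-20,-25,0],0,1],
    [[-13,-17,0],0,1],
    [[0,0,0],0,1],
    [[0,0,0],0,1]
  ]
}}

```text
t: 37.3
ee_pos: [0.4475, -0.189, 0.3007]
ee_rot: [0.001, 0.777, 0.629, 0.0]
wrist_force: [0.2, -0.3, -0.4]
opening: 0.198
gripper_force: 25.0
```

```bash
python3 g.py 446.3 -190.2 212 -12; python3 look.py 11; python3 - <<'E'
from h import *
d=load("side11");P=depthpts(d).reshape(400,640,3)*1000
m=(np.hypot(P[...,0]-447,P[...,1]+190)<30)&(d["z_map"]>0)
for a,b in((94,104),(104,114)):
    k=m&(P[...,2]>a)&(P[...,2]<b);q=P[k][:,:2];print(a,len(q),q.mean(0),cv2.minAreaRect(q.astype(np.float32)))
print(np.percentile(P[m&(P[...,2]>70)][:,2],[0,1,5]))
cv2.imwrite("pics/c11.png",cv2.resize(d["image"][150:320,180:340,::-1],None,fx=3,fy=3,interpolation=cv2.INTER_CUBIC))
E
```

```text
t 37.30 pos [ 447.5 -189.   300.7] beta -12.0 tilt 0.12 F [ 0.2 -0.3 -0.4] open 0.198 grip 25.0 j [ 1.36  0.16 -1.07  1.95  0.15  1.12  0.02]
turn 0.000 shift [-1.3 -1.1 88.7]
94 74 [ 450.31320487 -197.8069593 ] ((453.49066162109375, -193.89891052246094), (30.013439178466797, 14.125984191894531), 46.554805755615234)
104 71 [ 448.52558195 -200.25906524] ((452.3397216796875, -196.5640106201172), (26.558778762817383, 14.768877029418945), 35.68373107910156)
[ 94.69204845  99.18382236 114.39137287]
```

View pics/c11.png

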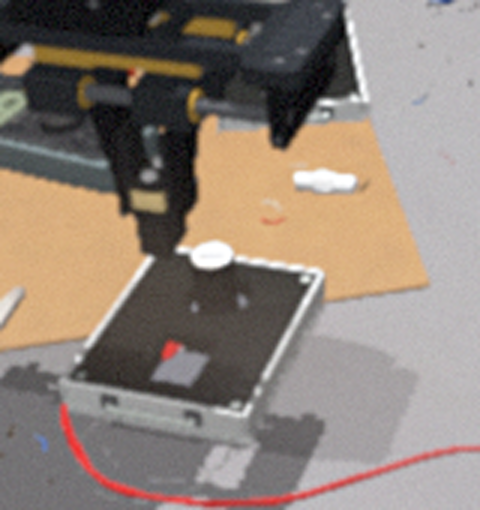

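The crop shows the battery held upright (148,205) above the preamp tray, with the medium capacitor in its pocket (212,255). The visible part of the empty rectangular pocket is at (180,365). Check the battery's offset in the tray axes.

```bash
python3 - <<'E'
from h import *
d=load("side11");P=depthpts(d).reshape(400,640,3)*1000
a=np.radians(-12.1);X=np.array([np.cos(a),np.sin(a)]);Y=np.array([-X[1],X[0]]);c=np.array([446.3,-190.2])
m=(np.hypot(P[...,0]-447,P[...,1]+190)<30)&(d["z_map"]>0)
for z0 in range(96,124,6):
    k=m&(P[...,2]>z0)&(P[...,2]<z0+6);q=P[k][:,:2]-c
    print(z0,len(q),"u",np.round(np.percentile(q@X,[2,10,50,90,98]),1),"v",np.round(np.percentile(q@Y,[2,10,25,50,90]),1))
E
```

```text
96 49 u [-5.5 -3.6  7.3 10.6 10.9] v [-12.7 -12.1 -11.6 -10.7   6. ]
102 51 u [-6.5 -3.2  7.4 10.9 11.2] v [-12.1 -12.  -11.5 -10.9   2.3]
108 40 u [-5.8 -4.1  4.5 10.6 11.3] v [-13.4 -12.2 -11.5 -10.8  -5.5]
114 66 u [-15.2 -10.7   5.6  18.   19.1] v [-13.  -12.2 -11.5 -10.2  -5.6]
120 87 u [-13.9 -10.7   9.6  19.5  20.1] v [-12.5 -11.8 -10.9  -9.2   2.3]
```

Emit:
{"fn": "arm_command", "kwargs": {
  "rows": [
    [[-1.3,-1.4,25],0,1],
    [[0,0,30],0,1],
    [[0,0,18],0,1],
    [[0,0,9],0,1],
    [[0,0,4],0,1],
    [[0,0,2],0,1],
    [[0,0,1],0,1],
    [[0,0,0],0,1],
    [[0,0,0],0,1]
  ]
}}

```text
t: 38.52
ee_pos: [0.4449, -0.1907, 0.211]
ee_rot: [0.0, 0.777, 0.629, -0.0]
wrist_force: [-0.3, -0.4, -0.6]
opening: 0.197
gripper_force: 25.0
```

```bash
python3 g.py 446.3 -190.2 211 -12
```

```text
t 38.52 pos [ 444.9 -190.7  211. ] beta -12.0 tilt 0.04 F [-0.3 -0.4 -0.6] open 0.197 grip 25.0 j [ 1.26  0.31 -1.    2.03  0.32  0.96 -0.12]
turn -0.001 shift [0.8 1.2 0. ]
```

Emit:
{"fn": "arm_command", "kwargs": {
  "rows": [
    [[0,0,1],0,1],
    [[0,0,0],0,1],
    [[0,0,0],0,1]
  ]
}}

```text
t: 38.9
ee_pos: [0.4452, -0.1907, 0.2107]
ee_rot: [0.0, 0.777, 0.629, -0.0]
wrist_force: [-1.7, 0.9, 8.1]
opening: 0.194
gripper_force: 25.0
```

```bash
python3 g.py
```

```text
t 38.90 pos [ 445.2 -190.7  210.7] beta -12.0 tilt 0.06 F [-1.7  0.9  8.1] open 0.194 grip 25.0 j [ 1.26  0.31 -1.    2.03  0.32  0.96 -0.12]
```

Emit:
{"fn": "arm_command", "kwargs": {
  "rows": [
    [[0,0,0],0,-0.1],
    [[0,0,0],0,-0.1],
    [[0,0,0],0,-0.1],
    [[0,0,-10],0,-0.1],
    [[0,0,-25],0,-0.1],
    [[0,0,-35],0,-0.1],
    [[0,0,-40],0,-0.1],
    [[-25,0,-20],0,-0.1],
    [[-35,-10,0],0,-0.1],
    [[-40,-18,0],0,-0.1],
    [[-40,-18,0],0,-0.1],
    [[-40,-18,0],0,-0.1],
    [[-40,-18,0],0,-0.1],
    [[-20,-8,0],0,-0.1],
    [[0,0,0],0,-0.1],
    [[0,0,0],0,-0.1]
  ]
}}

```text
t: 40.9
ee_pos: [0.3084, -0.405, 0.3399]
ee_rot: [-0.0, 0.776, 0.63, 0.0]
wrist_force: [1.1, 0.2, -0.8]
opening: 0.55
gripper_force: 0.0
```

```bash
python3 g.py; python3 look.py 12; python3 - <<'E'
from m import *
def tf(c,yaw,p):
    a=np.radians(yaw);d=np.array(p)-c;return np.round([d[0]*np.cos(a)+d[1]*np.sin(a),-d[0]*np.sin(a)+d[1]*np.cos(a)],1)
S=(np.array([456.5,158.7]),11.2);Q=(np.array([452,-163.8]),-12.1)
d=load("top12")
for n,x,y,h,r,T in(("tin",.449,.197,.062,.035,S),("lcap",.465,.1136,.056,.022,S),("mcap",.458,-.1345,.048,.022,Q),("bat",.4455,-.1905,.052,.022,Q),("scap",.657,-.2145,.03,.022,Q)):
    try:
        c,hz=blob(d,x,y,h,r);q=plane(d,c,hz)[:,:2]*1000;b=cv2.minAreaRect(q.astype(np.float32))
        print(n,round(hz,4),np.round(b[0],1),np.round(b[1],1),round(b[2],1),"tray",tf(*T,b[0]))
    except Exception as e: print(n,e)
cv2.imwrite("pics/t12.png",cv2.resize(d["image"][120:310,140:460,::-1],None,fx=2.4,fy=2.4,interpolation=cv2.INTER_CUBIC))
E
```

```text
t 40.90 pos [ 308.4 -405.   339.9] beta -11.9 tilt 0.05 F [ 1.1  0.2 -0.8] open 0.550 grip 0.0 j [ 1.71  0.14 -0.9   1.86  0.11  1.2   0.57]
tin 0.0595 [449.4 197.9] [61.9 58.9] 88.9 tray [ 0.7 39.9]
lcap 0.0548 [465.2 113.6] [30.7 30.9] 44.7 tray [ -0.2 -46. ]
mcap 0.0469 [ 458.2 -134.4] [23.9 23.2] 43.2 tray [-0. 30.]
bat 0.0515 [ 445.6 -190.6] [26.6 17.3] 77.6 tray [ -0.7 -27.5]
scap 0.0287 [ 658.2 -214.3] [16.4 17.2] 86.9 tray [212.2  -6.1]
```

View pics/t12.png

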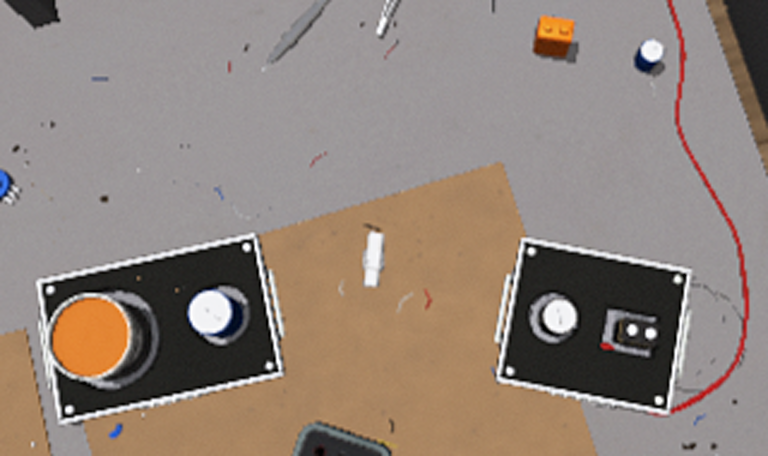

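The final picture shows every part in place: tin on reel (90,337), large capacitor (213,312), medium capacitor (558,317) and battery (638,332). The small capacitor (650,55) has not moved, and all offsets are within 2 mm. Handing in.

```bash
python3 -c "
from cell import arm
print(arm.hand_in())"
```

```text
the job is handed in; nothing more can be done
None
```

I made up both kits and handed the job in at about 41 s: in the last picture every placed part was within about 2 mm of its place, the tin was level on the reel, and the small capacitor hadn't moved. The hand-in gave no verdict.

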